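# Slide the peg plank out of the gear tray to its line and hold it

## Task

Put the metal hanging peg, foot first, through the hole near the plank's outer end until its collar sits on the wood, and let go of it. Then slide the plank straight outward along its low grey shelf, without lifting it off, until the black line across it is right over the shelf's front edge; it would now tip over, so finish while still holding the plank with the gripper, level and still, flat on the shelf, peg in place, and do not let go. Leave everything else on the tray undisturbed.

Things in the scene. Friction and masses are not known exactly. Their poses are not given: they have to be found in the camera images.
- riser: low fixed shelf of grey painted sheet metal, 260 long x 110 wide x 60 mm high. Origin: centre of its underside on the tray. Its x axis points outward, the way the plank is to slide (roughly towards -y of the world); z up. Its flat top is 60 mm above the tray; it has no guides
- lip (a point): middle of the top front (outward) edge of the shelf, 130 mm along the shelf's x from its origin, 60 mm high; axes as the shelf's
- plank: loose plywood plank 300 long x 80 wide x 12 mm thick, about 0.3 kg, lying on the shelf with 50 to 80 mm of its outer end already overhanging. Origin: centre of its underside; x along its length to the outer end, z up. A wooden grip cleat stands on the top of its inner end. A push down of several newtons on the overhanging end tips it
- line (a point): middle of the black line (3 mm wide) drawn across the plank's top, at x = -40 mm in the plank's frame (190 mm from the outer end), on the top face (z = 12 mm)
- hole (a point): centre of the round through hole, 16 mm across with a small bevel, at x = +125 mm in the plank's frame (25 mm from the outer end), on the top face; free beneath
- cleat (a point): centre of the top of the wooden cleat fixed to the plank's inner end: 50 mm along the plank's x, 28 mm across (plank's y), 36 mm tall above the plank's top face; at x = -120 mm in the plank's frame
- peg: loose metal hanging peg, 93 mm tall, 0.06 kg, standing head up in its stand. Origin: centre of the foot's end; z up its axis. Shank 12 mm across and 35 mm long with a tapered foot, then a collar 28 mm across and 4 mm thick, a neck 12 mm across and 30 mm long, and a round knob 24 mm across and 24 mm tall on top
- collar (a point): centre of the underside of the peg's collar, 35 mm above the foot's end; it rests on the top face when the peg is fully in
- knob (a point): centre of the peg's knob, 81 mm above the foot's end
- stand: fixed grey plastic block 60 x 60 x 40 mm high whose central 16 mm vertical hole holds the peg; origin: centre of its underside on the tray. Lift the peg 35 mm to clear it
- bowl: orange bowl, 140 mm across, 60 mm high, with a red cup stacked inside it that reaches 85 mm high, bystander; origin: centre of its underside
- headlamp: black headlamp, 74 x 45 x 37 mm, bystander; origin: centre of its underside
- carabiner: metal carabiner lying flat, about 100 x 60 x 10 mm, bystander; origin: its middle, on the tray
- whistle: white whistle, 48 x 18 x 22 mm, bystander; origin: under its round end
- bottle: green bottle with black cap, 72 mm across, 200 mm high, bystander; origin: centre of its underside
There are look-alikes about, which are no part of the job. Leave any pink or red look-alike of the peg alone.

How it is judged:
By the outcome, as a careful person would: the job done as asked, in the order asked, and still so for the second after the job is handed in, while the arm keeps its last pose, push and grip.
It also fails if it takes over 61 s, if anything falls off the work surface, if the arm or the gripper's body presses on something with over 40 N, if the wrist force passes 120 N, or if a joint passes its speed limit or range.

## Robot

A 6-joint arm with a two-finger parallel gripper is mounted at the origin on the work surface. World frame = base frame: x ahead of the robot, y to its left, z up, the work surface at z = 0. Lengths are in mm, angles in rad, forces in N, time in s.
With the tool pointing down it reaches from about 325 to 900 mm from the base axis. Payload 6.1 kg.
Tool frame: the origin (TCP) lies at the very end of the fingers, on their centre line; the grasp point (between the pads) lies 19 mm behind it; y points along the fingers, z is the direction in which the jaws open and shut, and the axes are right-handed (so a half turn about y gives the same grasp; the last joint's range is limited). The gripper opens to 87 mm and grips with 3 to 60 N. Pads are 19 mm wide; open, the fingers measure 117 mm over their backs; the gripper's body (75 mm by 190 mm) begins 51 mm behind the grasp point.
Start: joints at [-1.357, 0.22, 1.526, -0, 1.395, -0.126], TCP at [208.304, -589.258, 222.538] pointing down, gripper open.
Joint ranges: [-2.98, 2.98], [-0.91, 2.08], [0.09, 2.57], [-1.24, 4.39], [0.2, 2.65], [-2.68, 2.68]. Speed limits (rad/s): [2.57, 2.57, 3.01, 3.14, 3.14, 3.14].

## Interface

Orientations are given as [roll, pitch, yaw] about the fixed x, y, z axes, in that order (R = Rz(yaw) Ry(pitch) Rx(roll)).
In Python, from station import bot gives the robot as it stands. Calls block until the motion is done:
- bot.move_pose(position, orientation): joint-space move of the TCP to a pose.
- bot.line_to(position, frame=None, feed=150, f_stop=None): straight line of the TCP; frame=None keeps the orientation; feed is the mean speed in mm/s. With f_stop (N) it stops when the force on the tool has changed by that much, and returns True; else False.
- bot.move_joints(angles): joint-space move.
- bot.gripper_to(opening, newtons=None): finger opening in mm; newtons is the grip in N (None keeps the last); returns when the fingers have stopped.
- bot.sleep(seconds).
- bot.ik(position, orientation): joint angles nearest the present ones, or None.
- bot.get_obs(): the state.
- bot.camera(name): name is "scene" or "side" or "wrist"; returns the picture (384x512x3 uint8, red, green, blue); there is no depth.
- bot.get_calibration(name): a dict with "mtx" (3x3 intrinsics, pixels), "k1" (the pictures are not rectified: a ray, as slopes to the right and down, at radius r is drawn at 1 + k1 r^2 times it, then the intrinsics apply), "R" (3x3) and "t" (3): a world point X has camera coordinates R X + t. Camera axes: x right, y down, z forward; pixel columns grow to the right and rows downward; lengths in mm; the calibration is good to about 2 mm. A picture is of the moment at which its call begins: read the wrist's pose just before it. get_calibration takes no time and is no camera call; for the wrist camera it gives the pose at the moment of the call.
A pose or a line that the arm cannot do raises bot.PlanningError and nothing moves.
- bot.finish_job(): hands the job in, once; it reports no verdict.
Trained networks look in the newest picture that a camera, given by its name, has taken for a name from the list of things; names that differ only in an ending like _2 or _b are one class to them, and where a whole thing is asked for, a point or a joint stands for the part that bears it (a point fixed in the world has none). Each returns a list of dicts, best first, with "score" (0 to 1); they miss things now and then, are a little off and sometimes report something else, mostly with a low value. They report only what shows in the picture. A call takes as long as a camera call. They do not tell look-alikes from the thing itself.
- bot.spot_in(query, camera): "bbox" ([left, top, right, bottom] in pixels, round what is visible of it).
- bot.tip_of(query, camera): "location" ([column, row] in pixels: a listed point, or the origin of a listed thing).
The state is a dict: "t": time; "joint_pos": joint angles; "dq": joint speeds; "joint_efforts": joint torques, N m; "tool_pos": TCP position; "orientation": TCP orientation; "force": force on the tool from outside, world axes, zero at the start; "moment": the same for the moment, N m; "width": finger opening in mm.
Only numpy, scipy, OpenCV 4.12 (cv2) and the standard library are available. Lean on these libraries where they do the work, as an engineer would, in place of code of your own. Each camera call takes 0.05 s, during which the arm holds its last target.

## Working session

There is one attempt and no reset: what is moved stays moved. The work goes in short steps, each a Python script; the robot and the scene stay as the last script left them, time stands still between calls to the robot, and variables do not carry over. Pictures are saved under pics/ and viewed, and the job is handed in when it is done.

```bash
ls; mkdir -p pics; cat > h.py <<'E'
import numpy as np, cv2
from station import bot
def snap(cam,name):
    im=bot.camera(cam); cv2.imwrite(f'pics/{name}.png',im[:,:,::-1]); return im
def ray(c,uv):
    K=np.array(c['mtx']);k1=c['k1'];R=np.array(c['R']);t=np.array(c['t'])
    d=np.array([(uv[0]-K[0,2])/K[0,0],(uv[1]-K[1,2])/K[1,1]])
    s=d.copy()
    for _ in range(30): s=d/(1+k1*(s@s))
    o=-R.T@t; v=R.T@np.array([s[0],s[1],1]); return o,v/np.linalg.norm(v)
def atz(c,uv,z):
    o,v=ray(c,uv); return o+v*(z-o[2])/v[2]
def tri(rs):
    A=np.zeros((3,3));b=np.zeros(3)
    for o,v in rs:
        P=np.eye(3)-np.outer(v,v);A+=P;b+=P@o
    return np.linalg.solve(A,b)
def proj(c,X):
    K=np.array(c['mtx']);p=np.array(c['R'])@np.array(X,float)+np.array(c['t']);s=p[:2]/p[2];s=s*(1+c['k1']*(s@s))
    return K[:2,:2]@s+K[:2,2]
E
python3 - <<'E'
from h import *
np.set_printoptions(precision=1,suppress=True)
for cam in ['scene','side','wrist']:
    snap(cam,cam+'0'); c=bot.get_calibration(cam)
    print(cam,c['mtx'][0][0],c['k1'],'pos',-np.array(c['R']).T@np.array(c['t']),'fwd',np.array(c['R'])[2])
    for q in ['peg','plank']:
        for d in bot.spot_in(q,cam)[:4]: print(q,np.round(d['bbox']),round(d['score'],2))
    for q in ['hole','line','cleat','knob','collar','lip','stand','riser','peg']:
        for d in bot.tip_of(q,cam)[:3]: print(q,np.array(d['location']),round(d['score'],2))
o=bot.get_obs();print(o['t'],o['orientation'],o['width'],o['force'])
E
```

```text
pics
scene 354.31596503547536 -0.11327277905005022 pos [1022.1  -68.8  872.8] fwd [-0.5  0.2 -0.8]
peg [269. 144. 276. 164.] 0.71
peg [295. 131. 304. 152.] 0.5
peg [312. 107. 319. 134.] 0.5
peg [278. 115. 282. 136.] 0.49
plank [155. 185. 274. 239.] 0.75
hole [167.5 223.9] 0.8
line [231.2 207.7] 0.88
cleat [262.1 193.4] 0.64
knob [275.2 144.6] 0.6
knob [329.  132.6] 0.55
knob [300.6 140.6] 0.45
collar [269.8 156.8] 0.7
collar [311.1 124.5] 0.65
collar [325.4 141.2] 0.64
lip [292.6 156.6] 0.32
stand [296.6 157.1] 0.98
riser [237.4 213.1] 0.77
peg [298.3 153.3] 0.72
peg [321.5 147.8] 0.65
peg [272.6 165.1] 0.64
side 483.52571788638824 0.05943311951560553 pos [ 550.4 -628.3 1006.1] fwd [ 0.   0.6 -0.8]
peg [207. 153. 212. 177.] 0.69
peg [176. 133. 185. 159.] 0.5
peg [206. 130. 214. 151.] 0.46
peg [215. 107. 226. 134.] 0.46
plank [226. 174. 279. 292.] 0.56
hole [247.5 277. ] 0.58
line [258.1 212.3] 0.61
cleat [262.4 181.3] 0.62
knob [179.1 138.4] 0.77
knob [212.6 135.3] 0.52
knob [189.2 110.4] 0.49
collar [181.8 149.9] 0.62
collar [223.6 124. ] 0.59
collar [212.5 143.8] 0.58
stand [214.4 155.3] 0.92
peg [212.7 154.5] 0.75
peg [195.1 130.7] 0.74
peg [220.4 133.1] 0.72
wrist 316.03805158583157 -0.07137342512874736 pos [ 269.8 -567.9  384.3] fwd [-0.2 -0.1 -1. ]
1.8 [-1.6 -0.  -2.8] 87.18410586796685 [-0.5  0.5 -0.9]
```

View pics/scene0.png

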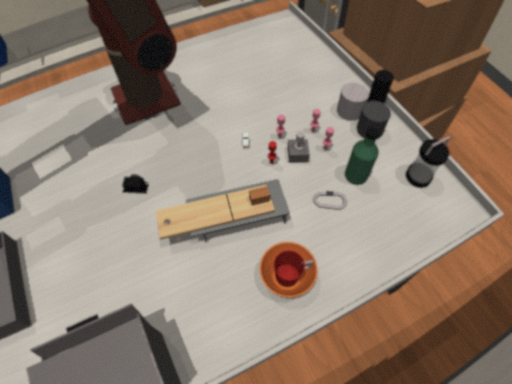

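View pics/side0.png

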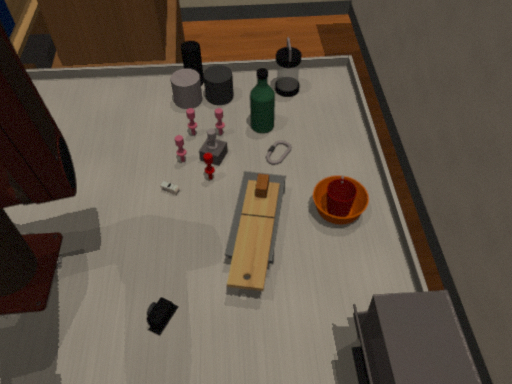

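```bash
python3 - <<'E'
import cv2
a=cv2.imread('pics/scene0.png')[90:190,240:360]; b=cv2.imread('pics/side0.png')[90:190,160:280]
cv2.imwrite('pics/crop1.png',cv2.resize(cv2.vconcat([a,b]),None,fx=3,fy=3,interpolation=cv2.INTER_CUBIC)) if 0 else cv2.imwrite('pics/crop1.png',cv2.resize(cv2.hconcat([a,b]),(792,330),interpolation=cv2.INTER_CUBIC))
E
```

```text
(no output)
```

View pics/crop1.png

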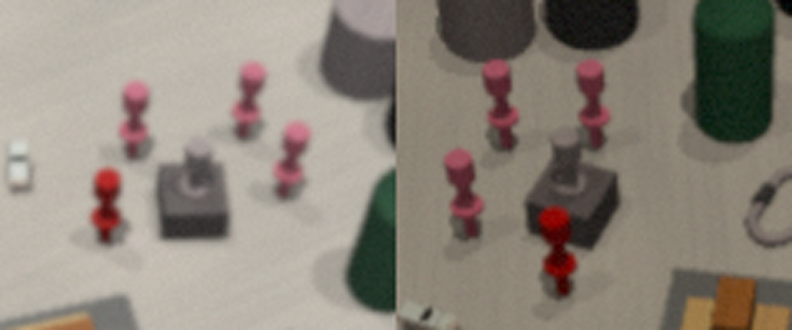

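The grey metal peg in the grey stand has its knob at scene (300,140) and side (212,135). The candidates are three pink pegs (scene ~(281,120), (315,115), (328,132)), one red peg (272,147) and this grey one. Only the grey one stands in the stand and is metal, and the crop confirms it. Next I measure positions.

```bash
python3 - <<'E'
from h import *
np.set_printoptions(precision=1,suppress=True)
cs,cd=bot.get_calibration('scene'),bot.get_calibration('side')
def T(a,b,n):
    r=[ray(cs,a),ray(cd,b)];X=tri(r);print(n,X,'reproj',proj(cs,X)-a,proj(cd,X)-b);return X
H=T([167.5,223.9],[247.5,277],'hole');L=T([231.2,207.7],[258.1,212.3],'line');C=T([262.1,193.4],[262.4,181.3],'cleat')
for n,a,b,z in [('hole',[167.5,223.9],[247.5,277],72),('line',[231.2,207.7],[258.1,212.3],72),('cleat',[262.1,193.4],[262.4,181.3],108),('knob',[300.6,140.6],[212.6,135.3],86),('stand',[296.6,157.1],[214.4,155.3],0)]:
    print(n,atz(cs,a,z),atz(cd,b,z))
T([300.6,140.6],[212.6,135.3],'knob')
for n,p in [('red',[272.6,165.1])]:print(n,atz(cs,p,0))
# pink feet by eye from crop
for n,p in [('red',[272.5,162]),('p1',[280.5,137]),('p2',[314,131]),('p3',[327,149])]: print(n,atz(cs,p,0))
E
```

```text
hole [555.6 -92.2  65.4] reproj [ 0.3 -0.8] [0.7 0.7]
line [591.9  73.   76.2] reproj [ 0.5 -1.7] [1.3 1.4]
cleat [606.  154.5  98.9] reproj [ 0.1 -0.4] [0.3 0.3]
hole [561.4 -93.5  72. ] [554.1 -94.1  72. ]
line [593.7  70.5  72. ] [589.3  80.7  72. ]
cleat [611.8 151.1 108. ] [604.8 147.8 108. ]
knob [494.3 338.2  86. ] [482.6 343.6  86. ]
stand [487.4 337.5   0. ] [480.7 350.9   0. ]
knob [484.5 346.6  77.8] reproj [ 0.4 -1.5] [1.  1.4]
red [479.7 257.3   0. ]
red [469.4 262.6   0. ]
p1 [394.  333.2   0. ]
p2 [422.1 442.6   0. ]
p3 [504.2 438.8   0. ]
```

```bash
python3 - <<'E'
from h import *
np.set_printoptions(precision=1,suppress=True)
cs,cd=bot.get_calibration('scene'),bot.get_calibration('side')
print('bottle',atz(cs,[357,178],0),atz(cd,[263,126],0),'bowl',atz(cs,[288,283],0))
bot.move_pose([575,0,270],[-np.pi/2,0,-0.785])
print(bot.get_obs()['t'],bot.get_obs()['tool_pos'])
c=bot.get_calibration('wrist');im=snap('wrist','w1')
print('cam',-np.array(c['R']).T@np.array(c['t']))
for q,z in [('hole',72),('line',72),('cleat',108),('lip',60),('knob',86),('collar',40)]:
    for d in bot.tip_of(q,'wrist')[:3]: print(q,np.array(d['location']),round(d['score'],2),atz(c,d['location'],z))
print(bot.get_obs()['t'])
import pickle;pickle.dump(c,open('cw1.pkl','wb'))
cv2.imwrite('pics/w1b.png',cv2.resize(im[:,:,::-1],(800,600),interpolation=cv2.INTER_CUBIC))
E
```

```text
bottle [637.8 458.    0. ] [629.8 463.4   0. ] bowl [817.1 117.    0. ]
4.2667 [575.   -0.9 269.9]
cam [528.9  44.9 431.6]
hole [187.5 212.6] 0.89 [551.  -94.3  72. ]
line [306.1 139.3] 0.66 [587.8  65.   72. ]
cleat [381.   95.3] 0.96 [602.8 146.3 108. ]
cleat [423.2 209.2] 0.37 [727.6 103.2 108. ]
4.6167
```

View pics/w1b.png

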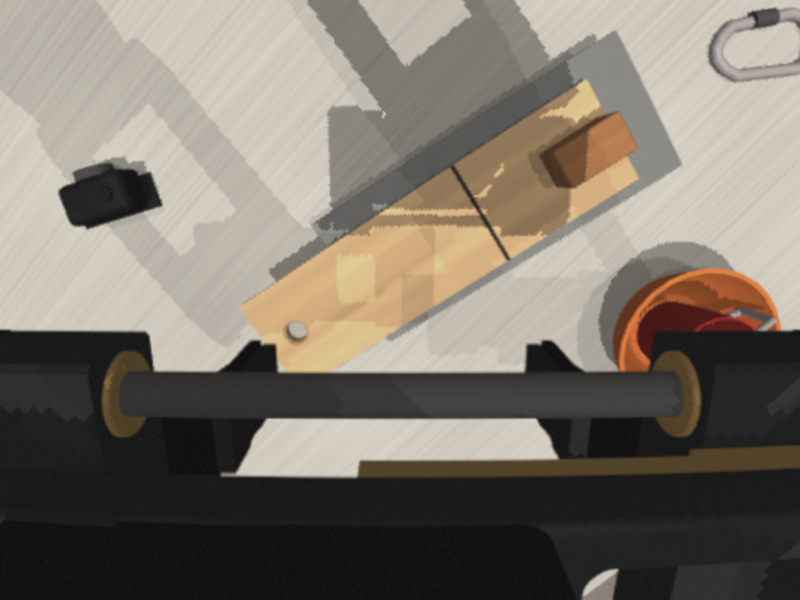

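The wrist view shows the hole at (296,330), the black line from (453,166) to (509,260), and the riser's back corners at (617,31) and (680,163), all in enlarged pixels. Its front corners are near (271,270) and (390,341). I'll fit these points geometrically.

```bash
python3 - <<'E'
import pickle
from h import *
np.set_printoptions(precision=1,suppress=True)
c=pickle.load(open('cw1.pkl','rb'))
im=cv2.imread('pics/w1.png')
P=lambda u,z:atz(c,[(u[0]+.5)/1.5625-.5,(u[1]+.5)/1.5625-.5],z)
h=P((296,330),72);a=P((453,166),72);b=P((509,260),72);l=(a+b)/2
print('hole',h,'line',a,b,l,'dist',np.linalg.norm(h-l),'width',np.linalg.norm(a-b),'yaw',np.arctan2(*(h-l)[[1,0]]), np.arctan2(*(b-a)[[1,0]])-np.pi/2)
for n,u in [('backL',(617,31)),('backR',(680,163)),('frontL',(271,270)),('frontR',(390,341))]: print(n,P(u,60))
print('plank corners',P((241,308),72),P((582,80),72),P((638,180),72))
crops=[im[160:230,150:270],im[10:120,330:450][:70]]
cv2.imwrite('pics/w1c.png',cv2.resize(cv2.hconcat(crops),(792,231*1),interpolation=cv2.INTER_CUBIC))
E
```

```text
hole [551.2 -91.3  72. ] line [548.3  77.1  72. ] [626.2  60.   72. ] [587.2  68.5  72. ] dist 163.87567453560402 width 79.70184413137555 yaw -1.7928375579079776 -1.7879041168244183
backL [563.  226.3  60. ]
backR [666.2 201.6  60. ]
frontL [506.  -73.7  60. ]
frontR [610.8 -49.8  60. ]
plank corners [ 509.7 -108.1   72. ] [569.1 181.3  72. ] [649.3 166.2  72. ]
```

View pics/w1c.png

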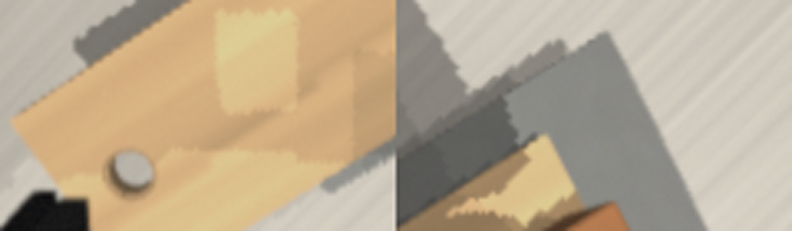

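```bash
python3 - <<'E'
from h import *
np.set_printoptions(precision=1,suppress=True)
bot.move_pose([538,293,240],[-np.pi/2,0,-0.785])
bot.gripper_to(60)
c=bot.get_calibration('wrist');im=snap('wrist','w2')
print('cam',-np.array(c['R']).T@np.array(c['t']))
for q,z in [('knob',86),('collar',40),('stand',0)]:
    for d in bot.tip_of(q,'wrist')[:5]: print(q,np.array(d['location']),round(d['score'],2),atz(c,d['location'],z))
print(bot.get_obs()['t'])
import pickle;pickle.dump(c,open('cw2.pkl','wb'))
cv2.imwrite('pics/w2b.png',cv2.resize(im[:,:,::-1],(800,600),interpolation=cv2.INTER_CUBIC))
E
```

```text
cam [491.8 338.8 401.8]
knob [183.1 156. ] 0.81 [468.3 257.8  86. ]
knob [331.6  51.2] 0.73 [500.  430.4  86. ]
knob [177.9  42.4] 0.7 [392.2 333.7  86. ]
knob [249.9  98.8] 0.67 [476.8 344.6  86. ]
collar [324.7  57.3] 0.77 [500.7 434.1  40. ]
collar [194.4 147.7] 0.68 [467.7 262.2  40. ]
collar [252.3 108.1] 0.67 [483.5 340.2  40. ]
collar [187.4  51. ] 0.58 [391.1 333.6  40. ]
stand [252.5 100.5] 0.66 [476.4 347.    0. ]
stand [251.8 105.2] 0.4 [479.7 342.4   0. ]
6.7333
```

View pics/w2b.png

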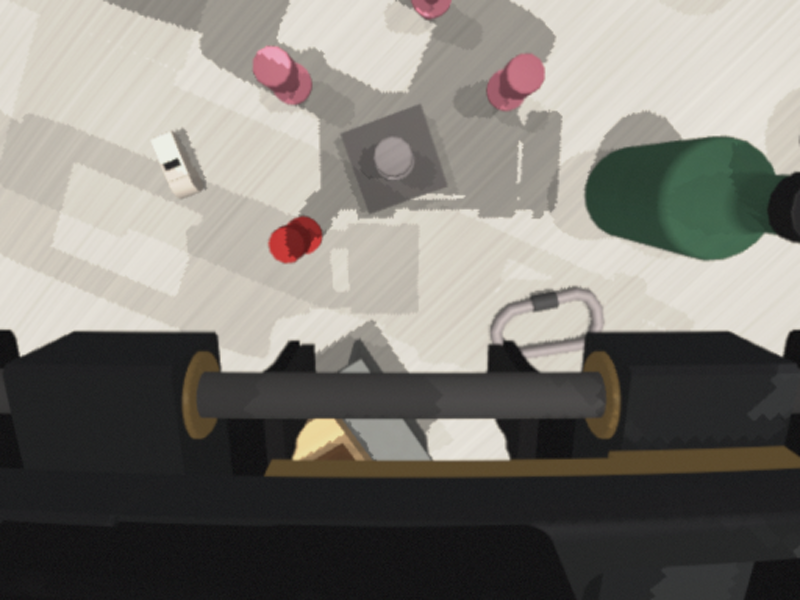

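The grey knob's top disc is at (394,157) (enlarged), centred in the grey stand with corners (341,133), (420,105), (448,183) and (370,214). The pink and red pegs stand clear around it.

```bash
python3 - <<'E'
import pickle
from h import *
np.set_printoptions(precision=1,suppress=True)
c=pickle.load(open('cw2.pkl','rb'))
im=cv2.imread('pics/w2.png')
P=lambda u,z:atz(c,[(u[0]+.5)/1.5625-.5,(u[1]+.5)/1.5625-.5],z)
print('knobtop',P((394,157),98)); q=[P(u,40) for u in [(341,133),(420,105),(448,183),(370,214)]]
print(np.mean(q,axis=0),[np.linalg.norm(q[i]-q[i-1]) for i in range(4)])
cv2.imwrite('pics/w2c.png',cv2.resize(im[60:145,205:300],None,fx=6,fy=6,interpolation=cv2.INTER_CUBIC))
E
```

```text
knobtop [479.6 344.8  98. ]
[478.8 345.2  40. ] [np.float64(59.909215127521), np.float64(58.41864367793152), np.float64(57.03547444067512), np.float64(60.297403335117565)]
```

View pics/w2c.png

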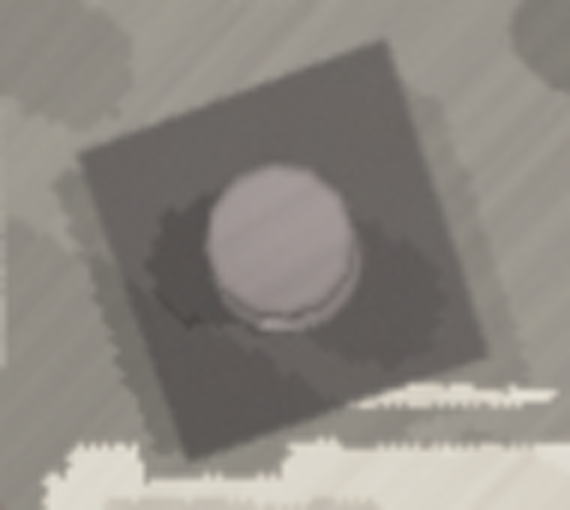

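```bash
python3 - <<'E'
from h import *
np.set_printoptions(precision=1,suppress=True)
bot.line_to([479.4,345,240],feed=200)
bot.line_to([479.4,345,125],feed=200)
print(bot.get_obs()['force'])
r=bot.line_to([479.4,345,66],feed=80,f_stop=8); o=bot.get_obs();print(r,o['tool_pos'],o['force'])
bot.gripper_to(10,25); o=bot.get_obs();print(o['width'],o['force'],o['tool_pos'],o['t'])
im=snap('side','s1')
cv2.imwrite('pics/s1c.png',cv2.resize(im[70:210,140:300,::-1],None,fx=4,fy=4,interpolation=cv2.INTER_CUBIC))
E
```

```text
[ 0.9 -1.1  0.1]
False [479.8 345.2  66.3] [ 0.2 -0.  -0. ]
23.41935926137139 [0.1 0.2 1.4] [479.4 345.   66.1] 9.6
```

View pics/s1c.png

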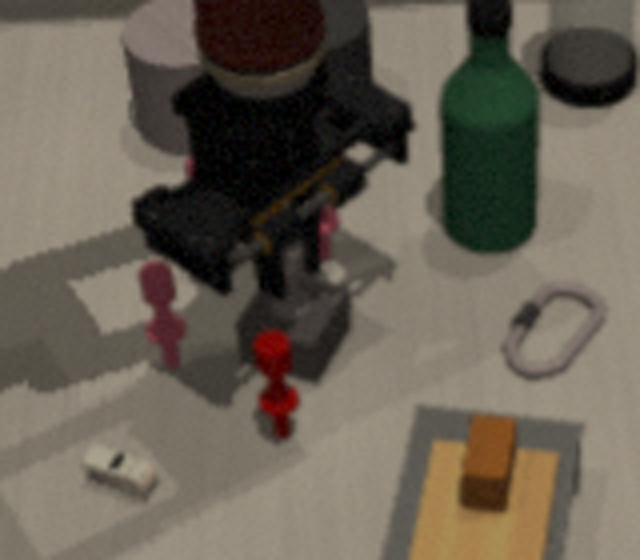

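The gripper holds the grey peg (width 23.4 mm) and the neighbours are untouched. I'll lift it and re-measure the hole closer up.

```bash
python3 - <<'E'
from h import *
np.set_printoptions(precision=1,suppress=True)
bot.line_to([479.4,345,120],feed=80)
print(bot.get_obs()['force'])
bot.line_to([479.4,345,215],feed=200)
o=bot.get_obs();print(o['width'],o['force'])
bot.move_pose([600,-141,205],[-np.pi/2,0,-0.785]); bot.sleep(.2)
c=bot.get_calibration('wrist');im=snap('wrist','w3')
for q,z in [('hole',72),('line',72),('cleat',108),('knob',205+19),('collar',178)]:
    for d in bot.tip_of(q,'wrist')[:3]: print(q,np.array(d['location']),round(d['score'],2),atz(c,d['location'],z))
o=bot.get_obs();print(o['t'],o['tool_pos'],o['width'])
import pickle;pickle.dump(c,open('cw3.pkl','wb'))
cv2.imwrite('pics/w3b.png',cv2.resize(im[:,:,::-1],(800,600),interpolation=cv2.INTER_CUBIC))
E
```

```text
[-0.2 -0.8 -1. ]
22.899077959343206 [ 0.1 -0.4 -0.8]
hole [254.9 108.5] 0.66 [549.2 -91.7  72. ]
hole [371.8  37.1] 0.21 [577.5  25.1  72. ]
line [411.8  10.3] 0.69 [585.2  66.3  72. ]
line [255.8 205.1] 0.69 [ 614.3 -155.4   72. ]
knob [255.7 253.1] 0.59 [ 600.5 -141.3  224. ]
collar [260.1 219.9] 0.77 [ 601.3 -138.4  178. ]
13.4167 [ 600.  -140.9  205. ] 23.202234273925477
```

View pics/w3b.png

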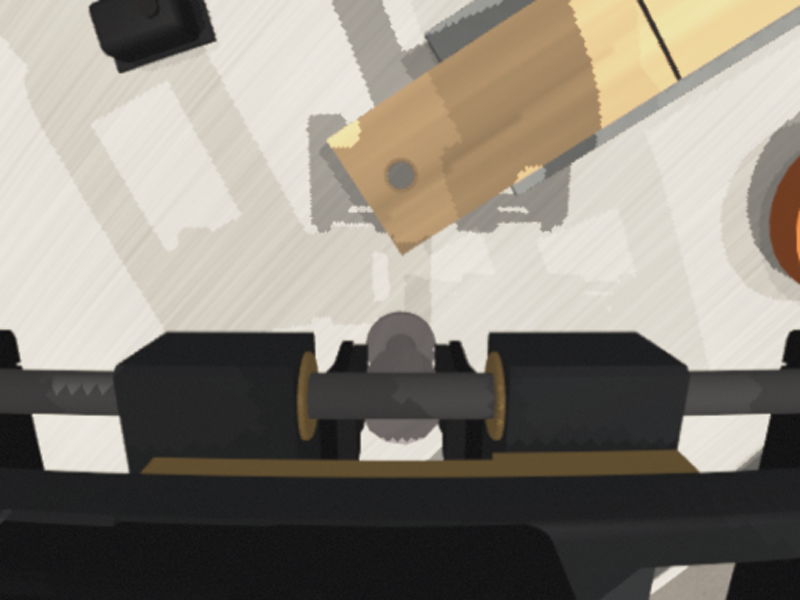

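```bash
python3 - <<'E'
import pickle
from h import *
np.set_printoptions(precision=1,suppress=True)
c=pickle.load(open('cw3.pkl','rb'))
im=cv2.imread('pics/w3.png')
P=lambda u,z:atz(c,[(u[0]+.5)/1.5625-.5,(u[1]+.5)/1.5625-.5],z)
print('hole',P((401,174),72),'end corners',P((327,145),72),P((402,254),72))
print('line ends?',P((640,0),72),P((680,79),72))
print('riser R front',P((515,190),60),'L',P((428,40),60),P((440,60),60))
a=np.linspace(0,2*np.pi,200)
for z in (178,182):
    q=np.array([proj(c,[600+14*np.cos(t),-141+14*np.sin(t),z]) for t in a]); print(z,q.min(0)*1.5625,q.max(0)*1.5625)
cv2.imwrite('pics/w3c.png',cv2.hconcat([cv2.resize(im[0:150,190:390],(600,450),interpolation=cv2.INTER_CUBIC),cv2.resize(im[190:290,230:280],(200,450),interpolation=cv2.INTER_CUBIC)]))
E
```

```text
hole [551.9 -92.4  72. ] end corners [ 510.2 -111.    72. ] [ 585.5 -125.1   72. ]
line ends? [577.2  70.4  72. ] [625.7  60.2  72. ]
riser R front [607.5 -49.5  60. ] L [508.9 -27.7  60. ] [521.7 -30.4  60. ]
178 [364.8 312.2] [434.2 377.9]
182 [364.1 314.9] [434.8 381.8]
```

View pics/w3c.png

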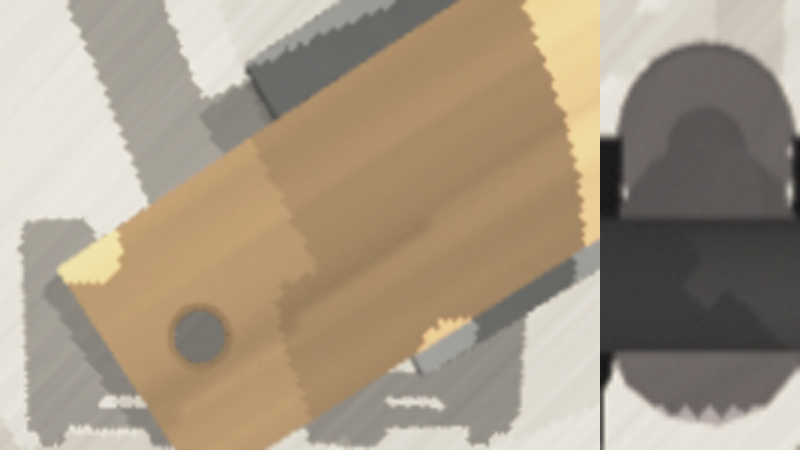

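The collar edge sits where it should for a centred peg, within about 0.5 px. The hole is at (551.9, -92.4), which agrees with the first look within about 1 mm. Now I insert it.

```bash
python3 - <<'E'
from h import *
np.set_printoptions(precision=1,suppress=True)
x,y=551.9,-92.4
bot.line_to([x,y,205],feed=150)
bot.line_to([x,y,141],feed=150); bot.sleep(.2)
o=bot.get_obs();print(o['force'],o['tool_pos'])
for z in (125,110,101):
    r=bot.line_to([x,y,z],feed=40,f_stop=3); o=bot.get_obs();print(z,r,o['tool_pos'],o['force'])
    if r: break
print(o['t'],o['width'])
im=snap('side','s2');im2=snap('scene','c2')
cv2.imwrite('pics/s2c.png',cv2.hconcat([cv2.resize(im[210:310,190:300,::-1],(400,364),interpolation=cv2.INTER_CUBIC),cv2.resize(im2[165:265,130:240,::-1],(400,364),interpolation=cv2.INTER_CUBIC)]))
E
```

```text
[-0.3  0.2 -1. ] [553.  -92.8 142.5]
125 False [551.7 -92.3 124.6] [-0.4 -0.5 -1. ]
110 False [551.7 -92.3 109.7] [-0.1 -0.7 -0.9]
101 False [551.5 -92.3 100.5] [ 0.2 -0.3 -0.6]
16.25 23.140922703499108
```

View pics/s2c.png

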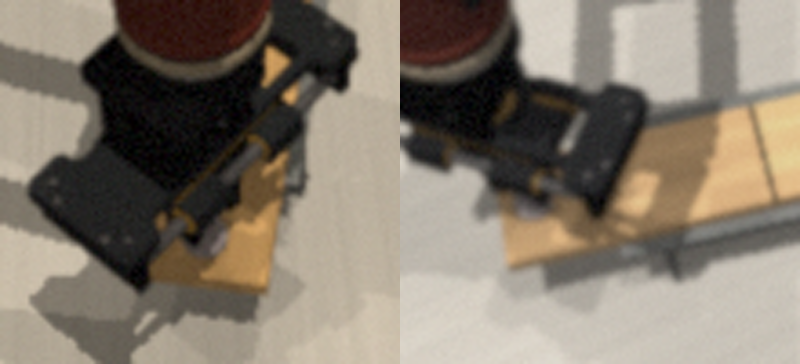

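```bash
python3 - <<'E'
from h import *
np.set_printoptions(precision=1,suppress=True)
x,y=551.9,-92.4
r=bot.line_to([x,y,96],feed=10,f_stop=2); o=bot.get_obs();print(r,o['tool_pos'],o['force'])
bot.gripper_to(45); o=bot.get_obs();print(o['width'],o['force'],o['t'])
bot.line_to([x,y,160],feed=100)
bot.move_pose([600,-141,240],[-np.pi/2,0,-0.785]); bot.sleep(.2)
c=bot.get_calibration('wrist');im=snap('wrist','w4')
for q,z in [('hole',72),('line',72),('knob',72+46),('collar',72)]:
    for d in bot.tip_of(q,'wrist')[:3]: print(q,np.array(d['location']),round(d['score'],2),atz(c,d['location'],z))
o=bot.get_obs();print(o['t'],o['tool_pos'],o['width'])
import pickle;pickle.dump(c,open('cw4.pkl','wb'))
cv2.imwrite('pics/w4b.png',cv2.resize(im[:,:,::-1],(800,600),interpolation=cv2.INTER_CUBIC))
E
```

```text
True [552.1 -92.6  97.6] [-0.2 -0.4  4.8]
44.779404065893914 [-0.   0.4 -0.5] 17.45
hole [258.7 113.1] 0.59 [552.5 -91.7  72. ]
line [399.4  24.2] 0.76 [588.1  66.7  72. ]
knob [259.  113.9] 0.94 [553.2 -92.4 118. ]
collar [256.6 114.5] 0.71 [551.9 -94.2  72. ]
19.1833 [ 599.7 -140.6  239.6] 45.05167279634531
```

View pics/w4b.png

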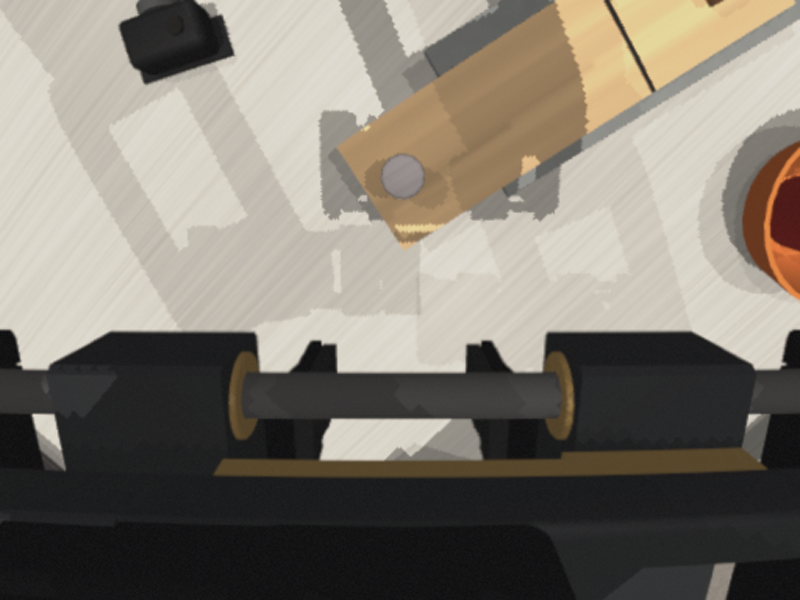

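The peg is in, upright and standing at (403,176), with the plank unmoved. Next I take a view from above the shelf lip and the line, with the gripper already yawed to match the plank.

```bash
python3 - <<'E'
from h import *
np.set_printoptions(precision=1,suppress=True)
bot.move_pose([556,-43,260],[-np.pi/2,0,-1.795]); bot.sleep(.3)
c=bot.get_calibration('wrist');im=snap('wrist','w5')
for q,z in [('line',72),('lip',60),('cleat',108),('collar',72)]:
    for d in bot.tip_of(q,'wrist')[:3]: print(q,np.array(d['location']),round(d['score'],2),atz(c,d['location'],z))
o=bot.get_obs();print(o['t'],o['tool_pos'],o['joint_pos'])
import pickle;pickle.dump(c,open('cw5.pkl','wb'))
cv2.imwrite('pics/w5b.png',cv2.resize(im[:,:,::-1],(800,600),interpolation=cv2.INTER_CUBIC))
cv2.imwrite('pics/w5c.png',cv2.resize(im[0:220,170:350,::-1],None,fx=3.3,fy=2.7,interpolation=cv2.INTER_CUBIC))
E
```

```text
line [259.6  65.3] 0.96 [584.7  68.2  72. ]
collar [261.3 218.2] 0.8 [549.6 -96.3  72. ]
20.8 [556.  -43.1 259.9] [-0.2  0.   1.7 -0.   1.4  0. ]
```

View pics/w5b.png

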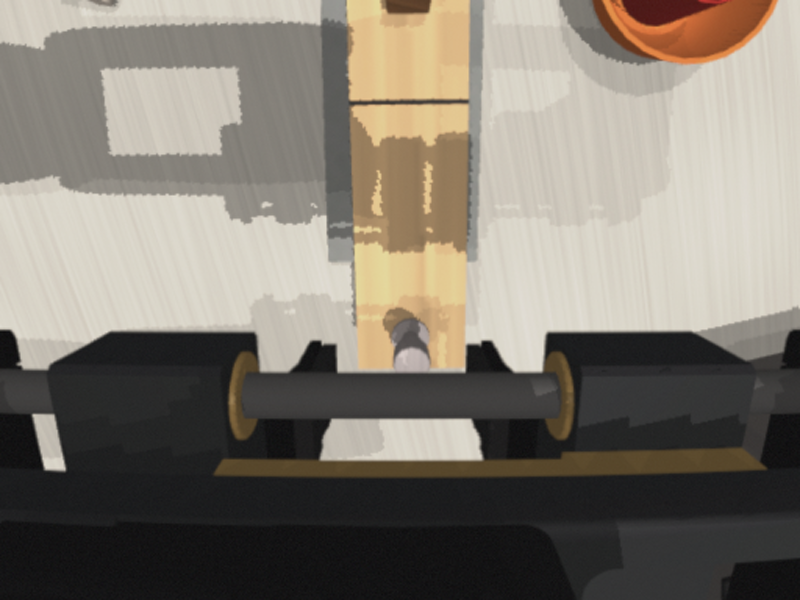

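```bash
python3 - <<'E'
import cv2
im=cv2.imread('pics/w5.png')
a=cv2.resize(im[145:185,200:315],(798,278),interpolation=cv2.INTER_CUBIC); b=cv2.resize(im[48:88,200:315],(798,278),interpolation=cv2.INTER_CUBIC)
cv2.imwrite('pics/w5c.png',cv2.vconcat([b,a]))
E
```

```text
(no output)
```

View pics/w5c.png

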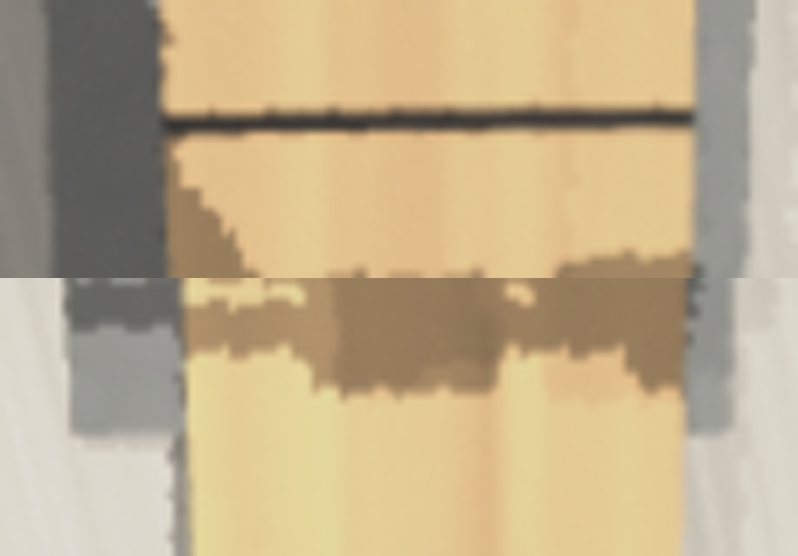

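```bash
python3 - <<'E'
import pickle
from h import *
np.set_printoptions(precision=2,suppress=True)
c=pickle.load(open('cw5.pkl','rb'))
yaw=lambda a,b:np.arctan2(b[1]-a[1],b[0]-a[0])
la,lb=atz(c,(223.4,65.5),72),atz(c,(299.4,64.5),72)
fa,fb=atz(c,(210,167.05),60),atz(c,(304.7,166.9),60)
sa,sb=atz(c,(206.5,62),60),atz(c,(307.9,62),60)
print('line',la,lb,np.linalg.norm(la-lb),'yaw',yaw(la,lb)-np.pi/2, 'mid',(la+lb)/2)
print('front',fa,fb,np.linalg.norm(fa-fb),'yaw',yaw(fa,fb)-np.pi/2,'mid',(fa+fb)/2)
print('sides yaw',yaw(sa,fa),yaw(sb,fb), np.linalg.norm(sa-sb))
L=(la+lb)/2;F=(fa+fb)/2
for y in(-1.79,-1.8,-1.81):
    u=np.array([np.cos(y),np.sin(y)]);n=np.array([-u[1],u[0]]);d=(F-L)[:2];print(y,'slide',d@u,'lat',d@n)
E
```

```text
line [547.63  76.55  72.  ] [625.57  59.89  72.  ] 79.69910059603609 yaw -1.7814599202426225 mid [586.6   68.22  72.  ]
front [504.55 -26.31  60.  ] [611.54 -50.49  60.  ] 109.69250503380616 yaw -1.7930380602883347 mid [558.04 -38.4   60.  ]
sides yaw -1.791993355691438 -1.793648714143021 109.88353726916965
-1.79 slide 110.28001857229386 lat -4.688407876553531
-1.8 slide 110.32138791468323 lat -3.5853916523014497
-1.81 slide 110.3517252102153 lat -2.4820168918719623
```

Line to front edge is 110.3 mm along the shelf axis, and the widths check (79.7 and 109.7 mm). Next: grasp the cleat.

```bash
python3 - <<'E'
from h import *
np.set_printoptions(precision=1,suppress=True)
O=[-np.pi/2,0,-1.787]
bot.gripper_to(56)
bot.move_pose([603.8,146.4,170],O)
bot.line_to([603.8,146.4,120],feed=120); bot.sleep(.2)
o=bot.get_obs();print(o['force'],o['tool_pos'],o['orientation'])
r=bot.line_to([603.8,146.4,78],feed=60,f_stop=5); o=bot.get_obs();print(r,o['tool_pos'],o['force'],o['width'])
im=snap('wrist','w6');im2=snap('scene','c6');im3=snap('side','s6')
print(o['t'])
cv2.imwrite('pics/c6c.png',cv2.hconcat([cv2.resize(im2[140:260,140:320,::-1],(400,267)),cv2.resize(im3[140:300,180:300,::-1],(200,267)),]))
E
```

```text
[ 0.4 -0.4 -0.2] [604.7 146.4 121.3] [-1.6  0.  -1.8]
False [604.1 146.4  78.2] [ 0.9  0.4 -0.4] 55.938254644851455
23.825
```

View pics/c6c.png

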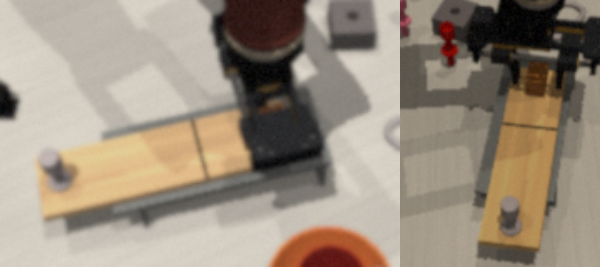

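View pics/w6.png

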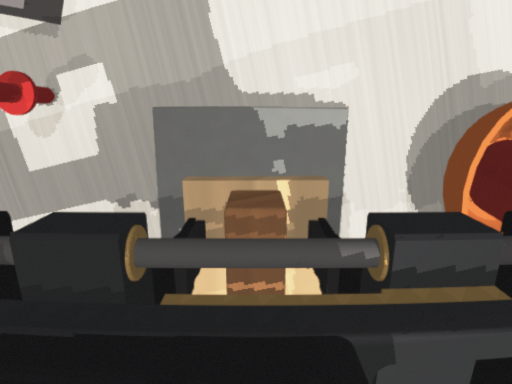

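The cleat is centred between the jaws and the peg is seated with its collar on the wood. I'll grip and slide 100 mm first, then look.

```bash
python3 - <<'E'
from h import *
np.set_printoptions(precision=2,suppress=True)
bot.gripper_to(15,45); bot.sleep(.2); o=bot.get_obs();print('grip',o['width'],o['force'],o['moment'],o['tool_pos'])
p=np.array([603.8,146.4,78.0]); u=np.array([np.cos(-1.793),np.sin(-1.793),0])
im=snap('wrist','w7')
r=bot.line_to(p+u*30,feed=40,f_stop=15);o=bot.get_obs();print(r,o['force'],o['moment'],o['tool_pos'])
if not r:
    r=bot.line_to(p+u*100,feed=50,f_stop=15);bot.sleep(.3);o=bot.get_obs();print(r,o['force'],o['moment'],o['tool_pos'],o['width'])
snap('wrist','w8');im2=snap('scene','c8');im3=snap('side','s8')
L=[]
for cam in('scene','side'):
    for q in('line','lip','collar','hole'):
        for d in bot.tip_of(q,cam)[:1]: print(cam,q,d['location'],d['score'])
print(bot.get_obs()['t'])
cv2.imwrite('pics/c8c.png',cv2.hconcat([cv2.resize(im2[170:260,110:290,::-1],(540,270)),cv2.resize(im3[150:330,170:300,::-1],(195,270)),]))
E
```

```text
grip 27.729034880331948 [0.7  0.4  0.85] [-0.01 -0.07  0.06] [603.82 146.39  78.  ]
False [-0.53 -2.97  1.19] [-0.4   0.05 -0.04] [597.07 116.34  78.03]
False [0.82 0.77 1.5 ] [ 0.14 -0.22  0.  ] [581.85  48.82  78.03] 27.567216046951103
scene line [193.0, 216.9] 0.67
scene collar [128.4, 232.0] 0.76
scene hole [129.7, 227.8] 0.76
side line [253.9, 248.3] 0.91
side lip [338.0, 212.0] 0.7
side collar [234.7, 317.4] 0.6
side hole [240.2, 318.5] 0.83
28.1333
```

View pics/c8c.png

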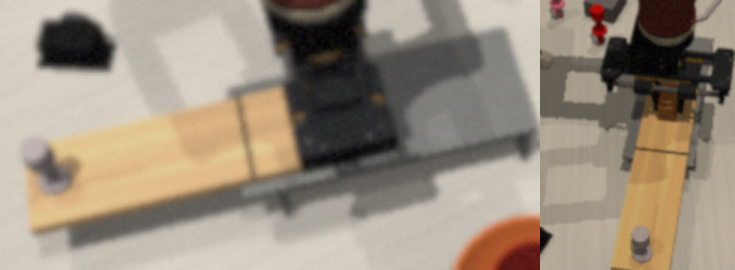

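View pics/w8.png

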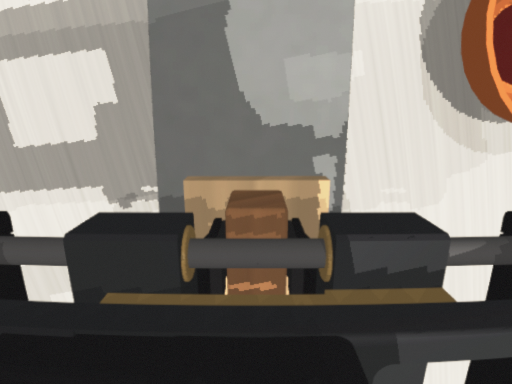

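The plank follows without slipping: its inner end stays at row 178 in the wrist view. Now the remaining 10.3 mm.

```bash
python3 - <<'E'
from h import *
np.set_printoptions(precision=2,suppress=True)
p=np.array([603.8,146.4,78.0]); u=np.array([np.cos(-1.793),np.sin(-1.793),0])
r=bot.line_to(p+u*110.3,feed=20,f_stop=15);bot.sleep(.4);o=bot.get_obs();print(r,o['force'],o['moment'],o['tool_pos'],o['width'],o['orientation'])
snap('wrist','w9');im2=snap('scene','c9');im3=snap('side','s9')
cs,cd=bot.get_calibration('scene'),bot.get_calibration('side')
L=bot.tip_of('line','scene')[:1]+bot.tip_of('line','side')[:1]
print([d['location'] for d in L], atz(cs,L[0]['location'],72),atz(cd,L[1]['location'],72))
# predicted lip ends
F=np.array([558.04,-38.4,60]);n=np.array([-u[1],u[0],0])
for c,nm in((cs,'scene'),(cd,'side')): print(nm,'lip ends pred',[proj(c,F+n*s) for s in(-55,0,55)],'line ends pred',[proj(c,F+n*s+[0,0,12]) for s in(-40,40)])
print(bot.get_obs()['t'])
cv2.imwrite('pics/c9c.png',cv2.hconcat([cv2.resize(im2[190:250,160:230,::-1],(400,343),interpolation=cv2.INTER_CUBIC),cv2.resize(im3[220:280,220:290,::-1],(400,343),interpolation=cv2.INTER_CUBIC)]))
cv2.imwrite('pics/c9d.png',cv2.hconcat([cv2.resize(im2[190:250,100:200,::-1],(450,270),interpolation=cv2.INTER_CUBIC),cv2.resize(im3[270:350,190:290,::-1],(338,270),interpolation=cv2.INTER_CUBIC)]))
E
```

```text
False [-0.68  0.36  3.2 ] [ 0.11 -0.02 -0.02] [579.44  38.56  78.02] 27.671799006972403 [-1.57 -0.   -1.79]
[[187.5, 216.3], [249.9, 254.1]] [564.65 -39.79  72.  ] [562.63 -36.17  72.  ]
scene lip ends pred [array([184.75, 198.6 ]), array([187.87, 216.22]), array([191.24, 234.93])] line ends pred [array([184.76, 201.04]), array([189.49, 227.66])]
side lip ends pred [array([224.37, 254.93]), array([248.06, 257.92]), array([272.  , 260.96])] line ends pred [array([230.53, 252.89]), array([265.45, 257.29])]
29.45
```

View pics/c9c.png

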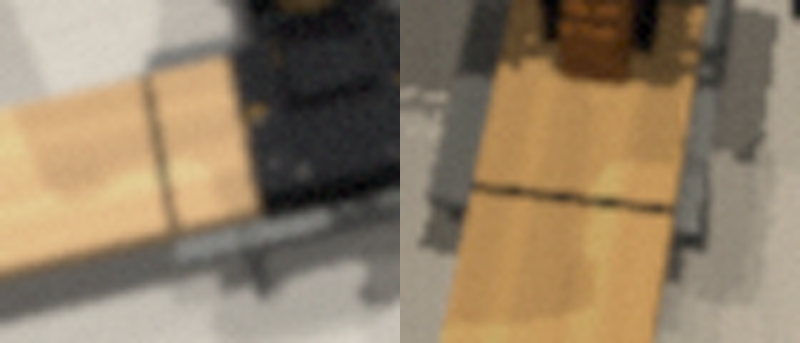

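View pics/c9d.png

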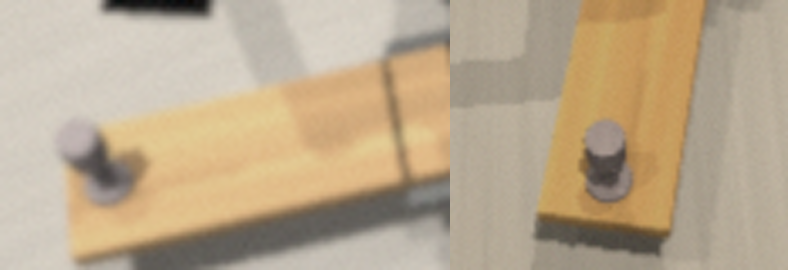

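View pics/s9.png

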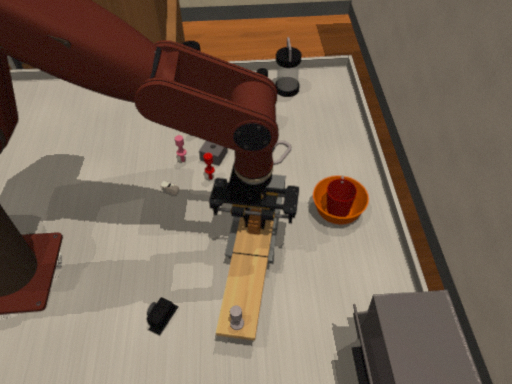

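View pics/w9.png

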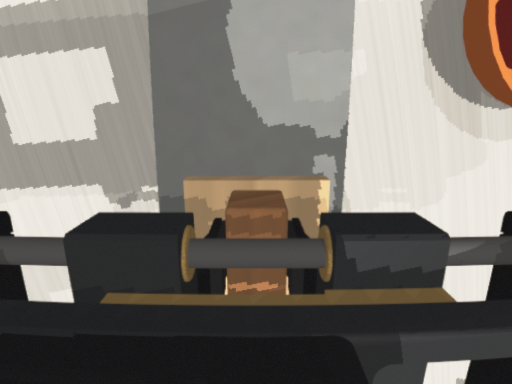

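```bash
python3 - <<'E'
from h import *
np.set_printoptions(precision=2,suppress=True)
c=bot.get_calibration('wrist')
g=lambda n:cv2.imread(f'pics/{n}.png').astype(np.float32)
# sub-pixel row of plank inner end: max vertical gradient cols 195-225 & 292-318
for n in('w6','w7','w8','w9'):
    im=g(n); out=[]
    for a,b in((190,222),(292,322)):
        s=(im[165:190,a:b,2]-im[165:190,a:b,0]).mean(1); d=np.diff(s); k=np.argmax(d); w=d[k-1:k+2]; out.append(165+k+.5+((w*[-1,0,1]).sum()/w.sum()))
    print(n,out)
u=np.array([np.cos(-1.793),np.sin(-1.793)]);F=np.array([558.04,-38.4])
for uv in((206,out[0]),(307,out[1])):
    X=atz(c,uv,72); print(X,'dist behind lip',-(X[:2]-F)@u)
im=g('s9');im2=g('side0')
print(bot.get_obs()['force'],bot.get_obs()['t'])
# line profile side: side0 unmoved offset check of lip handled by eye
cv2.imwrite('pics/c9e.png',cv2.hconcat([cv2.resize(g('s9')[235:275,215:285],(790,451),interpolation=cv2.INTER_CUBIC)]))
E
```

```text
w6 [np.float64(176.12725137039936), np.float64(175.47297297666097)]
w7 [np.float64(176.0773615635179), np.float64(175.44841269084387)]
w8 [np.float64(175.65974212034385), np.float64(175.44835676536584)]
w9 [np.float64(175.64491708723864), np.float64(175.4482758929956)]
[559.68  76.12  72.  ] dist behind lip 112.0614287413539
[613.08  64.53  72.  ] dist behind lip 112.52427013933973
[-0.29 -0.27  3.54] 29.45[ WARN:0@0.587] global loadsave.cpp:1063 imwrite_ Unsupported depth image for selected encoder is fallbacked to CV_8U.
```

View pics/c9e.png

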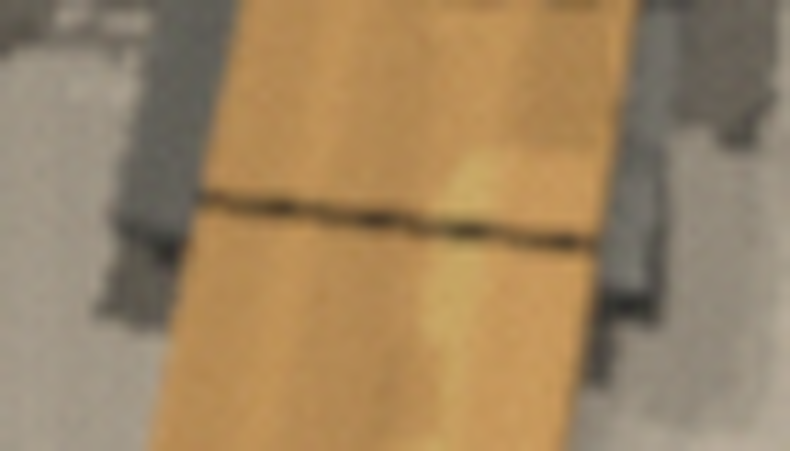

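Wrist-referenced slide is on target: the bottom edge of the plank's inner end comes out 109.8 mm behind the lip, against 110 expected. The side view suggests the line is about 1 mm short, and the widths read about 0.3% small. I'll nudge it 0.6 mm outward, check once more and hand in.

```bash
python3 - <<'E'
from h import *
np.set_printoptions(precision=2,suppress=True)
p=np.array([603.8,146.4,78.0]); u=np.array([np.cos(-1.793),np.sin(-1.793),0])
bot.line_to(p+u*110.9,feed=5,f_stop=15);bot.sleep(.5);o=bot.get_obs();print(o['force'],o['moment'],o['tool_pos'],o['width'],np.abs(o['dq']).max(),o['t'])
im=snap('side','s10');im2=snap('scene','c10')
print(bot.tip_of('line','side')[0]['location'],bot.tip_of('line','scene')[0]['location'])
cv2.imwrite('pics/c10.png',cv2.hconcat([cv2.resize(im2[180:260,90:230,::-1],(500,286),interpolation=cv2.INTER_CUBIC),cv2.resize(im[230:350,190:290,::-1],(238,286),interpolation=cv2.INTER_CUBIC)]))
E
```

```text
[1.15 4.45 3.87] [ 0.82 -0.06  0.01] [579.41  38.55  78.06] 27.8753351526756 0.002014466155380559 30.2167
[250.5, 251.7] [189.4, 217.3]
```

View pics/c10.png

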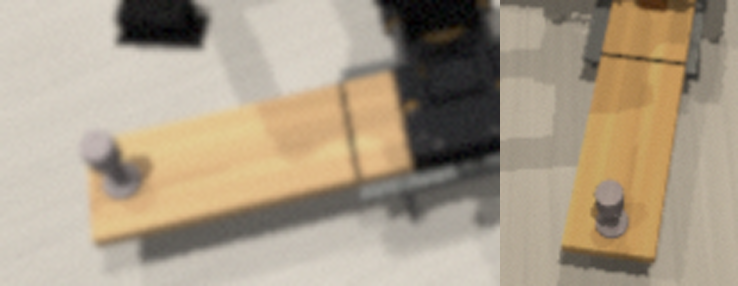

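The plank is held still with about 4 N of stiction push. It has moved 110.6 mm and lies level, with the peg seated. Handing in.

```bash
python3 - <<'E'
from h import *
print(bot.finish_job()); o=bot.get_obs(); print(o['t'],o['tool_pos'],o['width'])
E
```

```text
the job is handed in; nothing more can be done
None
the job is handed in; nothing more can be done
```

I put the grey metal peg through the plank's hole, let go of it, and slid the plank out about 110.6 mm by its cleat. The job is handed in at about 30 s of the 61 s, with the gripper still holding the plank.

**Peg:** It went in with no side contact. I stopped lowering at first contact (about 5 N), with the fingertip height within 1 mm of where a seated collar should put it. The last pictures show the collar on the wood.

**Line over the edge:** Before the slide, the wrist camera put the line 110.3 mm from the front edge, with the known widths coming out right to 0.3 mm. The tool ended about 110.6 mm along.
- **Checks that disagree a little:** the wrist view of the plank's inner end puts the line within about 0.2 mm of the edge. The coarser side camera read it about 1 mm short.
- **Final nudge:** I tried another 0.6 mm outward, but friction held the plank and it did not move. A sideways push of about 4.5 N remains.

**Plank:** It did not slip in the grip and is still. I did not measure its level directly, but the tool height stayed at 78 mm throughout and it looks flat on the shelf in the last pictures.

**Other things:** I touched nothing else. The red and pink look-alikes and the other objects that show in the last side picture had not moved; the arm hid the bottle and two of the pink pegs there.

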